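# Reset a tripped breaker under a push-latch cover

## Robot

A 6-joint arm with a two-finger parallel gripper is mounted at the origin on a cart in front of the work surface, level with it; the furniture and walls round the work are solid. World frame = base frame: x ahead of the robot, y to its left, z up, the work surface at z = 0. Lengths are in m, angles in rad, forces in N, time in s.
With the tool pointing down it reaches from about 0.375 to 0.975 m from the base axis. Payload 3.8 kg.
Tool frame: the origin (TCP) lies on the centre line of the jaws, within the pads' length; the fingertips stand 8 mm ahead of it and the grasp point (between the pads) lies 11 mm behind it; z points along the fingers, y is the direction in which the jaws open and shut (so a half turn about z gives the same grasp; the last joint's range is limited). The gripper opens to 85 mm and grips with 20 to 120 N. Pads are 22 mm wide; open, the fingers measure 114 mm over their backs; the gripper's body (76 mm by 85 mm) begins 54 mm behind the grasp point. The pads swing forward as they close: fully open they stand 13 mm farther back than shut.
Start: joints at [1.173, 0.264, 1.604, -0, 1.274, -0.037], TCP at [0.238, 0.632, 0.239] pointing down, gripper open.
Joint ranges: [-2.63, 2.63], [-0.94, 2.18], [0.31, 2.57], [-1.31, 4.45], [0, 2.66], [-2.55, 2.55]. Speed limits (rad/s): [2.57, 2.57, 3.14, 3.14, 3.14, 3.14].

## Interface

Orientations are given as a rotation vector (axis times angle).
In Python, from workcell import bot gives the robot as it stands.
- The arm moves only by the tool arm_command, never from a script. Its arguments are lists of equal length, an entry for each row: "slide": the shift along the tool's x, y, z in m, a list of three; "angular": the turn, a rotation vector about the tool's x, y, z in degrees, a list of three; "hand": the finger opening in m, from 0 to 0.0854. A call has exactly 8 rows; each row shifts and turns the pose as measured when the row begins, along the tool's axes as they then stand; what a row does not reach is not made up. A row lasts 1/10 s, in which the tool goes at most 50 mm and 8.59 degrees, less where a joint would pass 70% of its speed; a pose out of reach is approached as far as the arm can. A call is refused whole if a number of a shift passes 0.05 or a number of a turn 8.59, either way. A call with a gripper value outside its range is refused whole. The fingers move at their own pace and stop on an object; "squeeze" is the grip in N (left out, the last holds). Time passes only in rows, so rows that do not move let the fingers close, or fill a call up. It gives the time, the measured TCP pose, the force and the opening at its end, in the units of the state.
- bot.read_state(): the state, without advancing time (a new reading comes with each control period).
- bot.read_camera(name): name is "scene" or "side" or "wrist"; returns the picture (400x640x3 uint8, red, green, blue); there is no depth.
- bot.get_calibration(name): a dict with "fx", "fy", "cx", "cy" (pixels), "k1" (the pictures are not rectified: a ray, as slopes to the right and down, at radius r is drawn at 1 + k1 r^2 times it, then the intrinsics apply), "R" (3x3) and "t" (3): a world point X has camera coordinates R X + t. Camera axes: x right, y down, z forward; pixel columns grow to the right and rows downward; lengths in m; the calibration is good to about 2 mm. A picture is of the moment at which its call begins: read the wrist's pose just before it. get_calibration takes no time and is no camera call; for the wrist camera it gives the pose at the moment of the call.
- bot.finish_job(): hands the job in, once; it reports no verdict.
The state is a dict: "time": time; "q": joint angles; "joint_vel": joint speeds; "joint_torque": joint torques, N m; "tool_pos": TCP position; "tcp_rot": TCP orientation; "wrist_force": force on the tool from outside, world axes, zero at the start; "torque": the same for the moment, N m; "width": opening from 0.0 (shut) to 1.0 (fully open).
Only numpy, scipy, OpenCV 4.12 (cv2) and the standard library are available. Lean on these libraries where they do the work, as an engineer would, in place of code of your own. Each camera call takes 0.05 s, during which the arm holds its last target.

## Task

One of the three push-to-reset breakers in the grey feed box has tripped: its white button stands out. With light pushes of the fingertips only, press the box's push-latch cover once to pop it open, press the tripped button fully in without touching the other two breakers, then swing the cover down and press it again until it latches flush. Nothing is to be grasped, and the small blue-capped bottle, the timer and the petri dish stay where they stand.

Things in the scene. Friction and masses are not known exactly. Their poses are not given: they have to be found in the camera images.
- feed_box: Grey box fixed to the bench, 116 (x) x 136 (y) x 70 mm high when shut. Origin: centre of its underside; x points from its front (six round black sockets, facing the robot) to its back. Inside a rim 57 mm high (94 x 112 mm) lies a panel at 45 mm with three breakers in a row along y. Black latch body inside the rim at the front: x -47 to -29.5, y -26 to 26, 56 mm high; rubber stops at x -41, y +-45, 62 mm high.
- cover (a joint): Angle of the box's cover, rad: 0 latched (level, top 70 mm above the bench), 1.85 fully open (16 degrees past upright, to the back). A cap 102 x 120 mm, grey frame with clear window, hinged at the box's back. A spring always drives it open (shutting it takes 2 to 4 N at the push pad); a damper slows it (about 2 s to open), so the finger must move out of its way.
- cover_pad (a point): Middle of the ribbed push pad on the cover's outer (top) face, 81 mm from the hinge, 8 mm outside its plane; moves with the cover. Push-push latch: pressed 4 mm or more below latched (cover at -0.05; rubber stops from -0.055, 3 N/mm) and let go, the cover pops open; pressed from open to that depth and let go, it stays latched at 0. Latched, it cannot be pulled up.
- cover_edge (a point): Middle of the cover's free (front) edge on the outer face, 100 mm from the hinge, 8 mm outside its plane; moves with the cover, about 156 mm above the bench when fully open. A skirt 12 mm deep runs round the front and sides on the inner side, and a steel striker tongue 8 mm wide stands 35 mm out of the inner face, 90 mm from the hinge.
- cover_hinge (a point): Middle of the hinge axis, 46 mm behind the box's origin, 62 mm above the bench; the axis runs along the box's y. At angle q a point of the cover d from the hinge along it and h outside its plane is at x = 46 - d cos q + h sin q, z = 62 + d sin q + h cos q (mm, box's frame).
- breaker_a: The tripped breaker: black round collar 15 mm across, 6 mm high, in a steel hexagon nut; origin in the middle of its foot on the panel, 45 mm above the bench, z up. Which of the three places (y -36, 0, 36 mm, all at x 3 mm in the box's frame) it has changes from run to run.
- button_a (a joint): How far the tripped breaker's button stands out, m: 0.007 tripped, 0 reset (hard stop). It stays where it is left and needs about 3 to 4 N to press in.
- button_a_top (a point): Centre of the top of the tripped breaker's button, a white plastic stud 10 mm across: 62 mm above the bench when tripped, 55 mm when reset.
- breaker_b: A breaker that is in service, same as breaker_a but with its button in (top 55 mm above the bench). Must not be touched.
- breaker_c: The other breaker in service, same as breaker_b. Must not be touched.
- bottle: White reagent bottle with blue cap, 36 mm across, 78 mm high, loose, to the left of the box. Origin: centre of its underside. Bystander.
- timer: White timer lying face up, 66 x 66 x 19 mm, loose, to the right of the box. Origin: centre of its underside. Bystander.
- petri_dish: Clear petri dish, 93 mm across, 15 mm high, loose, to the right of the box. Origin: centre of its underside. Bystander.

How it is judged:
On the way, in this order (a step that is already met when the one before it is completed fails the run):
1. the cover has been pressed and has popped fully open (value of joint cover above 1.6 rad), for 0.2 s.
2. the tripped breaker's button is pressed fully in while the cover is open (value of joint button_a below 0.0015 m and value of joint cover above 1 rad), for 0.1 s.
3. the cover is shut again (value of joint cover below 0.02 rad and value of joint button_a below 0.0015 m), for 0.2 s.
At the end, for the whole second after the job is handed in: The cover is latched flush (within 0.02 rad of level, staying there by itself), the tripped button is in to within 1.5 mm, and bottle, timer and petri dish are within 15 mm of where they stood (all of step 3 and value of joint cover above -0.02 rad and distance of each of bottle, timer, petri_dish from where it was at the start of the episode below 0.015 m); the robot touches nothing.
It fails at once if the cover or the tripped button was gripped or forced instead of lightly pushed (over 60 N) (contact force between the fingers and feed_box above 60 N or contact force between the fingers and breaker_a above 60 N).
It fails at once if a breaker in service was touched (contact force between any of the fingers, the arm and breaker_b above 1 N or contact force between any of the fingers, the arm and breaker_c above 1 N).
It fails at once if the reagent bottle was lifted or pushed away (distance of bottle from where it was at the start of the episode above 0.02 m).
It fails at once if the timer was lifted or pushed away (distance of timer from where it was at the start of the episode above 0.02 m).
It fails at once if the petri dish was lifted or pushed away (distance of petri_dish from where it was at the start of the episode above 0.02 m).
It also fails if it takes over 51 s, if anything falls off the work surface, if the arm or the gripper's body presses on something with over 40 N, if the wrist force passes 120 N, or if a joint passes its speed limit or range.

## Working session

There is one attempt and no reset: what is moved stays moved. The work goes in short steps, Python scripts to look and compute and a tool call to move; the robot and the scene stay as the last step left them, time stands still between calls to the robot, and variables do not carry over. Pictures are saved under pics/ and viewed, and the job is handed in when it is done.

Besides the shell and the picture viewer there is one more tool, called after "Request:" as name(argument=value, ...) on one line, values as JSON. arm_command: Moves the arm, as the interface text tells. Its arguments: {"type":"object","properties":{"slide":{"type":"array","items":{"type":"array","items":{"type":"number"}}},"angular":{"type":"array","items":{"type":"array","items":{"type":"number"}}},"hand":{"type":"array","items":{"type":"number"}},"squeeze":{"type":"number"}},"required":["slide","angular","hand"]}

```bash
mkdir -p pics; ls; python3 - <<'E'
from workcell import bot
import cv2
s=bot.read_state();print(s)
for n in ["scene","side","wrist"]:
    c=bot.get_calibration(n);print(n,c)
    cv2.imwrite(f"pics/{n}0.png",bot.read_camera(n)[:,:,::-1])
E
```

```text
pics
{'time': 0.0, 'q': array([ 1.17310541e+00,  2.64754148e-01,  1.60541205e+00, -2.13621561e-05,
        1.27371380e+00, -3.68993895e-02]), 'joint_vel': array([-0.00122348, -0.00066752,  0.00020709,  0.00011336,  0.00143886,
       -0.00181234]), 'joint_torque': array([-1.13980459e-04, -5.15098858e+01, -3.67316973e+01, -5.00377409e-04,
        1.28679292e-02, -4.12652764e-05]), 'tool_pos': array([0.23800716, 0.63085874, 0.23794081]), 'tcp_rot': array([-0.56356625, -3.09014761,  0.00351485]), 'wrist_force': array([-1.18790131,  0.16058007, -0.0886674 ]), 'torque': array([-0.02117374, -0.06253392, -0.00254806]), 'width': 0.9999757817871693}
scene {'fx': 406.0496059666788, 'fy': 406.0496059666788, 'cx': 319.08225479854974, 'cy': 202.39164840552073, 'k1': -0.026855035294627107, 'R': array([[ 0.81334105, -0.58153968,  0.01696898],
       [-0.26744675, -0.39963513, -0.87679188],
       [ 0.51667067,  0.70859253, -0.48057055]]), 't': array([-0.58288901,  0.03282997,  0.88547173])}
side {'fx': 443.5575505781306, 'fy': 443.5575505781306, 'cx': 310.3852615852328, 'cy': 205.97265523807678, 'k1': -0.05515575201319002, 'R': array([[ 0.99017765, -0.13862115,  0.01823186],
       [-0.03583601, -0.37766954, -0.92524672],
       [ 0.13514439,  0.91550527, -0.37892757]]), 't': array([-0.53421902, -0.05634481,  1.25273655])}
wrist {'fx': 308.9954801076658, 'fy': 308.9954801076658, 'cx': 313.4027008366375, 'cy': 201.9375710469724, 'k1': 0.02109952074262755, 'R': array([[ 0.35205094,  0.93597865, -0.00202402],
       [ 0.89473047, -0.33589974,  0.29432763],
       [ 0.27480451, -0.10542927, -0.95570244]]), 't': array([-0.67402346, -0.04022676,  0.38079938])}
```

View pics/scene0.png

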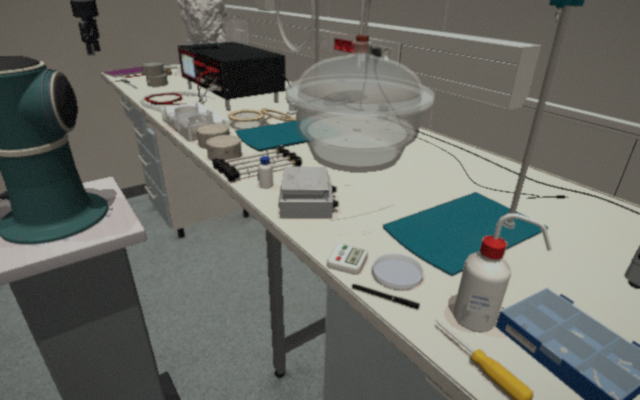

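View pics/side0.png

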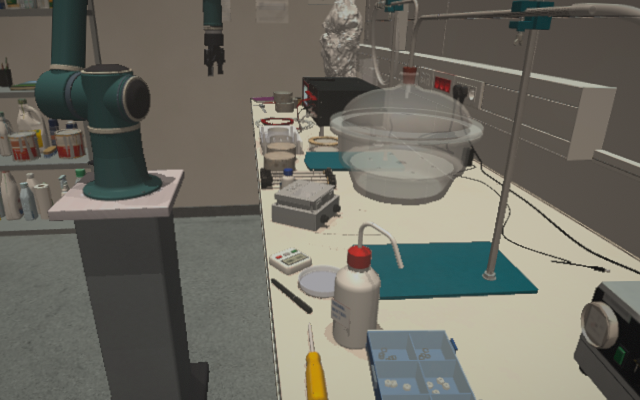

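View pics/wrist0.png

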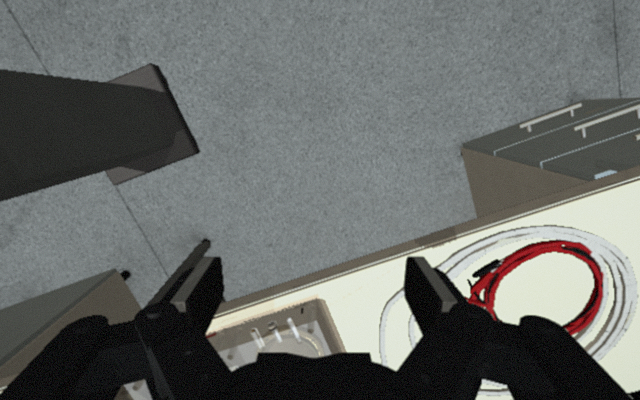

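```bash
cat > h.py <<'E'
import numpy as np, cv2
from scipy.spatial.transform import Rotation as Ro
def K(c): return np.array([[c["fx"],0,c["cx"]],[0,c["fy"],c["cy"]],[0,0,1.]])
def ray(c,uv):
    uv=np.atleast_2d(np.array(uv,float)); k=c["k1"]
    d=(uv-[c["cx"],c["cy"]])/[c["fx"],c["fy"]]
    x=d.copy()
    for _ in range(20): x=d/(1+k*(x**2).sum(1,keepdims=True))
    R=np.array(c["R"]);t=np.array(c["t"])
    D=np.c_[x,np.ones(len(x))]@R
    return -R.T@t, D
def onz(c,uv,z):
    C,D=ray(c,uv); s=(z-C[2])/D[:,2]; return C+D*s[:,None]
def proj(c,X):
    X=np.atleast_2d(X); p=X@np.array(c["R"]).T+c["t"]; x=p[:,:2]/p[:,2:]
    x=x*(1+c["k1"]*(x**2).sum(1,keepdims=True))
    return x*[c["fx"],c["fy"]]+[c["cx"],c["cy"]]
E
python3 - <<'E'
from h import *
from workcell import bot
for n in ["scene","side"]:
    im=cv2.imread(f"pics/{n}0.png")
    x,y=(240,130) if n=="scene" else (250,150)
    cv2.imwrite(f"pics/{n}0z.png",cv2.resize(im[y:y+120,x:x+160],None,fx=5,fy=5,interpolation=cv2.INTER_CUBIC))
c=bot.get_calibration("scene");print(onz(c,[[306,180]],.07))
c=bot.get_calibration("side");print(onz(c,[[305,195]],.07))
c=bot.get_calibration("wrist");C,_=ray(c,[[0,0]]);s=bot.read_state();R=Ro.from_rotvec(s['tcp_rot']).as_matrix()
print(C,R, "cam in tool",R.T@(C-s['tool_pos']),"\n",R.T@np.array(c['R']).T)
E
```

```text
[[ 0.48557575 -0.27068     0.07      ]]
[[ 0.48376469 -0.29997045  0.07      ]]
[0.16865853 0.65755728 0.37456576] [[-9.35615318e-01  3.53020534e-01 -6.92317348e-04]
 [ 3.53021204e-01  9.35613925e-01 -1.61643262e-03]
 [ 7.71078450e-05 -1.75676182e-03 -9.99998454e-01]] cam in tool [ 7.43235717e-02  8.05976346e-05 -1.36325948e-01] 
 [[ 1.03616872e-03 -9.55677658e-01 -2.94413212e-01]
 [ 9.99999463e-01  9.88261407e-04  3.11496951e-04]
 [-6.73346102e-06 -2.94413377e-01  9.55678169e-01]]
```

View pics/scene0z.png

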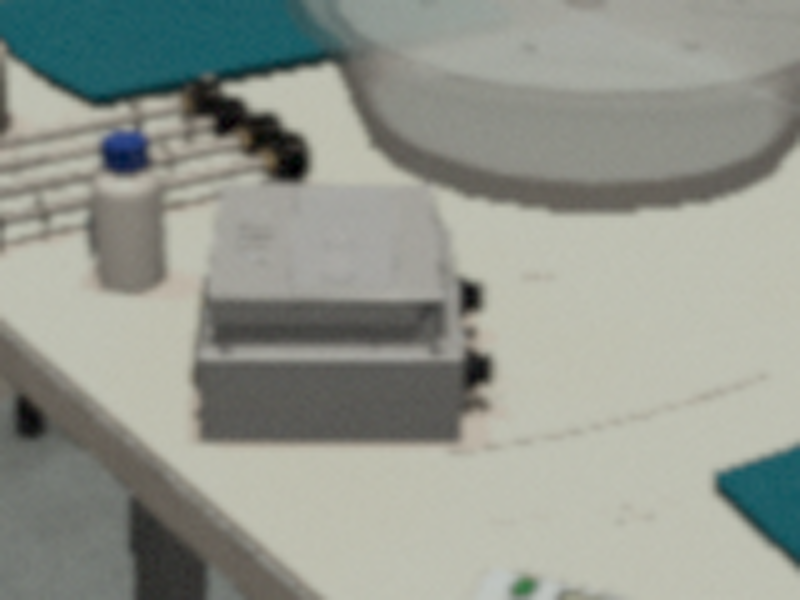

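View pics/side0z.png

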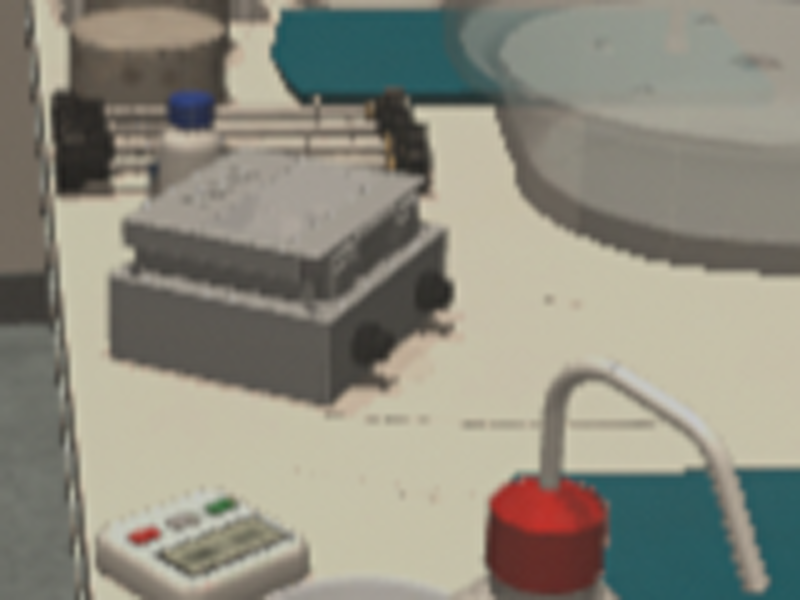

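```bash
python3 - <<'E'
from h import *
from workcell import bot
c=bot.get_calibration("scene");
a=onz(c,[[240+200/5,130+438/5],[240+460/5,130+440/5]],0);print(a, np.degrees(np.arctan2(*(a[1]-a[0])[[1,0]])))
c=bot.get_calibration("side");
a=onz(c,[[250+110/5,150+357/5],[250+330/5,150+402/5]],0);print(a,np.degrees(np.arctan2(*(a[1]-a[0])[[1,0]])))
E
```

```text
[[ 0.41142897 -0.27768328  0.        ]
 [ 0.50632163 -0.34361355  0.        ]] -34.7910999289806
[[ 4.08106569e-01 -2.84428655e-01  5.55111512e-17]
 [ 5.04255335e-01 -3.43780061e-01  5.55111512e-17]] -31.686504287438375
```

Request:
arm_command(slide=[[-0.029,-0.039,-0.002],[-0.029,-0.039,-0.002],[-0.029,-0.039,-0.002],[-0.029,-0.039,-0.002],[-0.029,-0.039,-0.002],[-0.029,-0.039,-0.002],[-0.029,-0.039,-0.002],[-0.029,-0.039,-0.002]], angular=[[0,0,0],[0,0,0],[0,0,0],[0,0,0],[0,0,0],[0,0,0],[0,0,0],[0,0,0]], hand=[0,0,0,0,0,0,0,0], squeeze=20)

```text
time: 0.95
tool_pos: [0.3449, 0.2507, 0.2496]
tcp_rot: [-0.546, -3.091, 0.011]
wrist_force: [0.7, -0.1, 0.4]
width: 0.001
```

Request:
arm_command(slide=[[-0.03,-0.039,-0.002],[-0.03,-0.039,-0.002],[-0.03,-0.039,-0.002],[-0.03,-0.039,-0.002],[-0.03,-0.039,-0.002],[-0.03,-0.039,-0.002],[-0.03,-0.039,-0.002],[-0.03,-0.039,-0.002]], angular=[[0,0,0],[0,0,0],[0,0,0],[0,0,0],[0,0,0],[0,0,0],[0,0,0],[0,0,0]], hand=[0,0,0,0,0,0,0,0])

```text
time: 1.75
tool_pos: [0.4607, -0.132, 0.2681]
tcp_rot: [0.545, 3.091, -0.007]
wrist_force: [1.1, 0.9, 0.3]
width: -0.003
```

Request:
arm_command(slide=[[-0.03,-0.039,-0.002],[-0.03,-0.039,-0.002],[-0.02,-0.03,0],[0,0,0],[0,0,0],[0,0,0],[0,0,0],[0,0,0]], angular=[[0,0,0],[0,0,0],[0,0,2.5],[0,0,2.5],[0,0,2.5],[0,0,2.5],[0,0,2],[0,0,0]], hand=[0,0,0,0,0,0,0,0])

```text
time: 2.55
tool_pos: [0.4977, -0.2727, 0.2695]
tcp_rot: [0.896, 3.011, -0.007]
wrist_force: [-0.5, 0.5, -0.3]
width: -0.0
```

```bash
cat > snap.py <<'E'
import sys,json
from h import *
from workcell import bot
def snap(n,tag):
    s=bot.read_state(); c=bot.get_calibration(n); im=bot.read_camera(n)[:,:,::-1]
    cv2.imwrite(f"pics/{n}{tag}.png",im)
    json.dump({k:np.array(v).tolist() for k,v in c.items()},open(f"pics/{n}{tag}.json","w"))
    print(s['time'],s['tool_pos'].round(4),s['tcp_rot'].round(4),s['wrist_force'].round(2),s['q'].round(2))
def load(n,tag): return cv2.imread(f"pics/{n}{tag}.png"),{k:np.array(v) for k,v in json.load(open(f"pics/{n}{tag}.json")).items()}
if __name__=="__main__":
    for n in sys.argv[2:]: snap(n,sys.argv[1])
E
python3 snap.py 1 wrist
```

```text
2.55 [ 0.4977 -0.2727  0.2695] [ 0.8958  3.011  -0.0073] [-0.49  0.48 -0.28] [-0.54  0.04  1.8  -0.    1.3  -1.53]
```

View pics/wrist1.png

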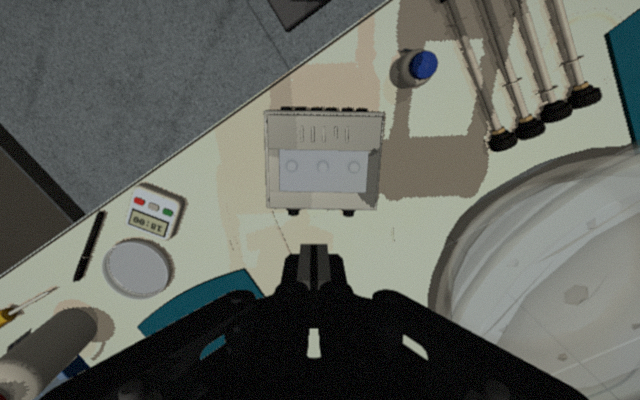

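```bash
python3 - <<'E'
from snap import *
im,c=load("wrist","1")
cv2.imwrite("pics/w1z.png",cv2.resize(im[95:225,250:400],None,fx=5,fy=4.6,interpolation=cv2.INTER_CUBIC))
E
```

```text
(no output)
```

View pics/w1z.png

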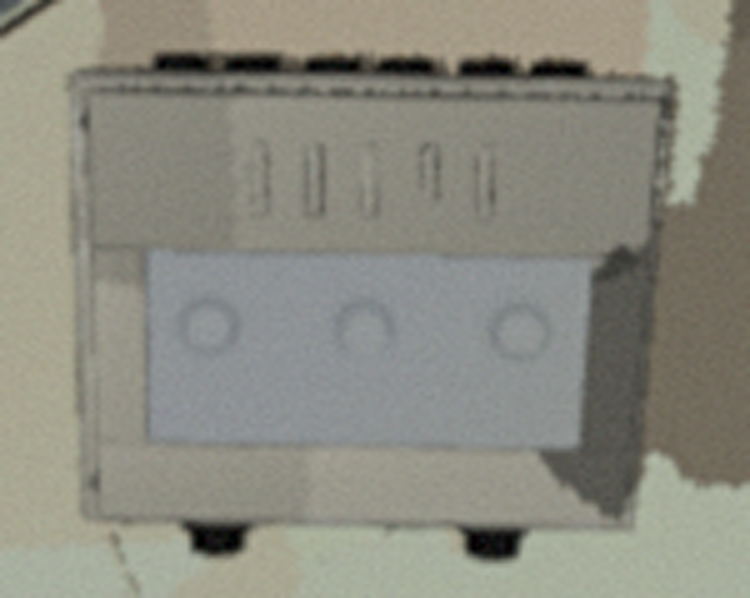

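```bash
python3 - <<'E'
from snap import *
im,c=load("wrist","1")
z=lambda p:[[250+a/5,95+b/4.6] for a,b in p]
P=onz(c,z([(92,95),(662,100),(632,522),(100,518)]),.07)
print(P, [np.linalg.norm(P[i]-P[i-1]) for i in range(4)])
B=np.array([[-54,-60],[-54,60],[48,60],[48,-60]])/1000
# rigid 2D
A=P[:,:2]; H=(B-B.mean(0)).T@(A-A.mean(0)); U,S,V=np.linalg.svd(H); R=(U@V).T; t=A.mean(0)-R@B.mean(0)
print("yaw",np.degrees(np.arctan2(R[1,0],R[0,0])),"o",t,"res",(A-(B@R.T+t))*1000)
ft=lambda p:(p-t)@R
print("pad ribs", ft(onz(c,z([(372,178)]),.07)[:,:2]))
print("btns", ft(onz(c,z([(210,325),(365,325),(520,330)]),.06)[:,:2]))
s=bot.read_state();Rt=Ro.from_rotvec(s['tcp_rot']).as_matrix()
print("tool x az",np.degrees(np.arctan2(Rt[1,0],Rt[0,0])), "tcp in box",ft(s['tool_pos'][:2]))
# finger tip pixel closed prediction
print(proj(c,s['tool_pos']+Rt@np.array([0,0,.008])))
# box foot corners from fixed cams: project pred
for n in("scene","side"):
    cc=bot.get_calibration(n)
    q=np.array([[-58,-68],[58,-68]])/1000@R.T+t
    print(n,proj(cc,np.c_[q,[0,0]]))
# bottle, etc
E
```

```text
[[ 0.41728496 -0.27710725  0.07      ]
 [ 0.48323541 -0.17791965  0.07      ]
 [ 0.56780674 -0.23308387  0.07      ]
 [ 0.50067969 -0.33453682  0.07      ]] [np.float64(0.10125629694276675), np.float64(0.11911189129513995), np.float64(0.10097227378485404), np.float64(0.12165007707279918)]
yaw -33.671707104929396 o [ 0.49474838 -0.2573252 ] res [[ 0.74289535  0.21221562]
 [ 0.16132774 -0.46754555]
 [-0.15460146  0.92045981]
 [-0.74962163 -0.66512988]]
pad ribs [[-0.03571823 -0.00048395]]
btns [[ 0.00083291 -0.03602681]
 [ 0.00043952 -0.00100247]
 [ 0.0013035   0.03404136]]
tool x az 146.91456572509628 tcp in box [ 0.01090948 -0.01112476]
[[312.91223043 257.0295901 ]]
scene [[279.91163824 218.73015163]
 [332.30848515 218.60316728]]
side [[272.21666655 220.92712612]
 [316.61518751 230.81319217]]
```

Request:
arm_command(slide=[[0.023,0.006,0.045],[0.023,0.005,0.045],[0,0,0.045],[0,0,0.03],[0,0,0.01],[0,0,0],[0,0,0],[0,0,0]], angular=[[0,0,0.6],[0,0,0],[0,0,0],[0,0,0],[0,0,0],[0,0,0],[0,0,0],[0,0,0]], hand=[0,0,0,0,0,0,0,0])

```text
time: 3.4
tool_pos: [0.4687, -0.2401, 0.0959]
tcp_rot: [0.898, 2.999, -0.011]
wrist_force: [-0.7, 0.0, 0.7]
width: -0.001
```

```bash
cat > st.py <<'E'
from h import *
from workcell import bot
s=bot.read_state(); yaw=np.radians(-33.67)
Rb=Ro.from_euler('z',yaw).as_matrix(); o=np.array([.49475,-.25733,0])
Rt=Ro.from_rotvec(s['tcp_rot']).as_matrix()
p=Rb.T@(s['tool_pos']-o); Rbt=Rb.T@Rt
print("t",round(s['time'],2),"TCP box mm",(p*1000).round(1),"tip",((p+Rbt@[0,0,.008])*1000).round(1),"F box",(Rb.T@s['wrist_force']).round(2),"\ntool axes in box\n",Rbt.round(3))
E
python3 st.py; python3 snap.py 2 wrist
```

```text
t 3.4 TCP box mm [-31.2  -0.1  95.9] tip [-31.1  -0.1  87.9] F box [-0.61 -0.38  0.73] 
tool axes in box
 [[-1.    -0.006  0.012]
 [-0.006  1.    -0.004]
 [-0.012 -0.004 -1.   ]]
3.4 [ 0.4687 -0.2401  0.0959] [ 0.8981  2.9994 -0.0113] [-0.72  0.02  0.73] [-0.52  0.11  2.07 -0.01  0.95 -1.5 ]
```

View pics/wrist2.png

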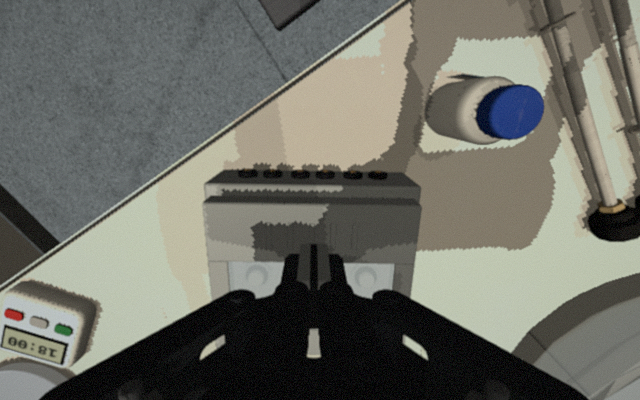

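Request:
arm_command(slide=[[0.004,0,0.01],[0,0,0.004],[0,0,0.002],[0,0,0.002],[0,0,0.002],[0,0,0.002],[0,0,0.001],[0,0,0.001]], angular=[[0,0,0],[0,0,0],[0,0,0],[0,0,0],[0,0,0],[0,0,0],[0,0,0],[0,0,0]], hand=[0,0,0,0,0,0,0,0])

```text
time: 4.25
tool_pos: [0.4686, -0.24, 0.0747]
tcp_rot: [0.896, 2.992, -0.014]
wrist_force: [-0.7, 1.3, 3.3]
width: 0.002
```

```bash
python3 st.py
```

```text
t 4.25 TCP box mm [-31.4  -0.   74.7] tip [-31.2  -0.1  66.7] F box [-1.3   0.67  3.29] 
tool axes in box
 [[-1.    -0.006  0.02 ]
 [-0.006  1.    -0.003]
 [-0.02  -0.003 -1.   ]]
```

Request:
arm_command(slide=[[0,0,0.002],[0,0,0.002],[0,0,0.002],[0,0,0.001],[0,0,0.001],[0,0,0.001],[0,0,0.001],[0,0,0.001]], angular=[[0,0,0],[0,0,0],[0,0,0],[0,0,0],[0,0,0],[0,0,0],[0,0,0],[0,0,0]], hand=[0,0,0,0,0,0,0,0])

```text
time: 5.05
tool_pos: [0.4686, -0.24, 0.0726]
tcp_rot: [0.896, 2.995, -0.013]
wrist_force: [-3.8, 1.8, 8.6]
width: -0.004
```

```bash
python3 st.py
```

```text
t 5.05 TCP box mm [-31.4  -0.   72.6] tip [-31.2  -0.1  64.6] F box [-4.13 -0.64  8.64] 
tool axes in box
 [[-1.    -0.006  0.017]
 [-0.006  1.    -0.004]
 [-0.017 -0.004 -1.   ]]
```

Request:
arm_command(slide=[[0,0,-0.05],[0,0,-0.05],[0.01,0,-0.05],[0.01,0,-0.045],[0,0,0],[0,0,0],[0,0,0],[0,0,0]], angular=[[0,0,0],[0,0,0],[0,0,0],[0,0,0],[0,0,0],[0,0,0],[0,0,0],[0,0,0]], hand=[0,0,0,0,0,0,0,0])

```text
time: 5.85
tool_pos: [0.4487, -0.2262, 0.2686]
tcp_rot: [0.897, 2.997, -0.013]
wrist_force: [0.1, -1.3, 0.3]
width: -0.002
```

Request:
arm_command(slide=[[0,0,0],[0,0,0],[0,0,0],[0,0,0],[0,0,0],[0,0,0],[0,0,0],[0,0,0]], angular=[[0,0,0],[0,0,0],[0,0,0],[0,0,0],[0,0,0],[0,0,0],[0,0,0],[0,0,0]], hand=[0,0,0,0,0,0,0,0])

```text
time: 6.65
tool_pos: [0.4467, -0.2252, 0.2625]
tcp_rot: [0.9, 3.007, -0.009]
wrist_force: [-1.1, -0.2, -0.1]
width: -0.0
```

```bash
python3 st.py;python3 snap.py 3 wrist scene
```

```text
t 6.65 TCP box mm [-5.780e+01  1.000e-01  2.625e+02] tip [-5.770e+01  1.000e-01  2.545e+02] F box [-0.83 -0.8  -0.14] 
tool axes in box
 [[-1.    -0.006  0.004]
 [-0.006  1.    -0.005]
 [-0.004 -0.005 -1.   ]]
6.65 [ 0.4467 -0.2252  0.2625] [ 0.9004  3.0072 -0.0092] [-1.13 -0.21 -0.14] [-0.51 -0.09  1.94 -0.01  1.28 -1.5 ]
6.7 [ 0.4468 -0.2252  0.2625] [ 0.9004  3.0071 -0.0091] [-0.31 -0.56 -0.64] [-0.51 -0.09  1.94 -0.01  1.28 -1.5 ]
```

View pics/wrist3.png

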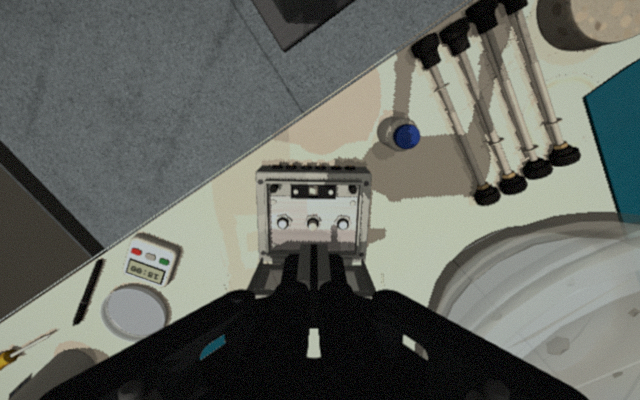

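View pics/scene3.png

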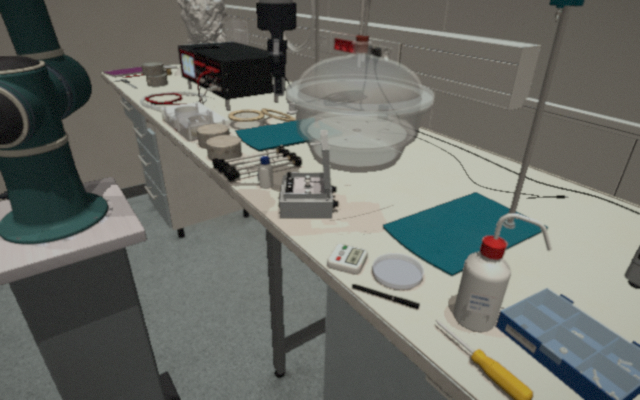

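The cover is open (standing upright in both views). The three breakers sit at about (283,223), (313,223) and (343,223) in the wrist picture. I'll zoom in to find the one standing out.

```bash
python3 - <<'E'
from snap import *
im,c=load("wrist","3")
a=cv2.resize(im[175:265,250:380],(780,540),interpolation=cv2.INTER_CUBIC)
cv2.imwrite("pics/w3z.png",a)
im,c=load("scene","3")
cv2.imwrite("pics/s3z.png",cv2.resize(im[120:225,250:360],(660,600),interpolation=cv2.INTER_CUBIC))
im,c=load("wrist","3")
yaw=np.radians(-33.67);Rb=Ro.from_euler('z',yaw).as_matrix();o=np.array([.49475,-.25733,0])
for y in(-36,0,36):
  for z in (51,55,62): print(y,z,proj(c,Rb@np.array([.003,y/1000,z/1000])+o).round(1))
print(proj(c,o+Rb@[.003,0,.045]))
E
```

```text
-36 51 [[283.6 223.2]]
-36 55 [[283.3 224.4]]
-36 62 [[282.7 226.6]]
0 51 [[313.5 223.4]]
0 55 [[313.5 224.6]]
0 62 [[313.5 226.8]]
36 51 [[343.4 223.7]]
36 55 [[343.7 224.9]]
36 62 [[344.3 227.1]]
[[313.54004388 221.61812378]]
```

View pics/w3z.png

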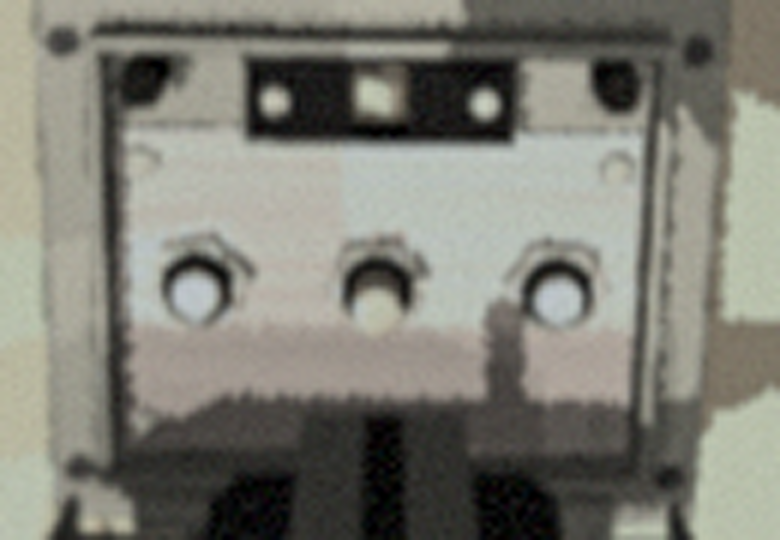

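View pics/s3z.png

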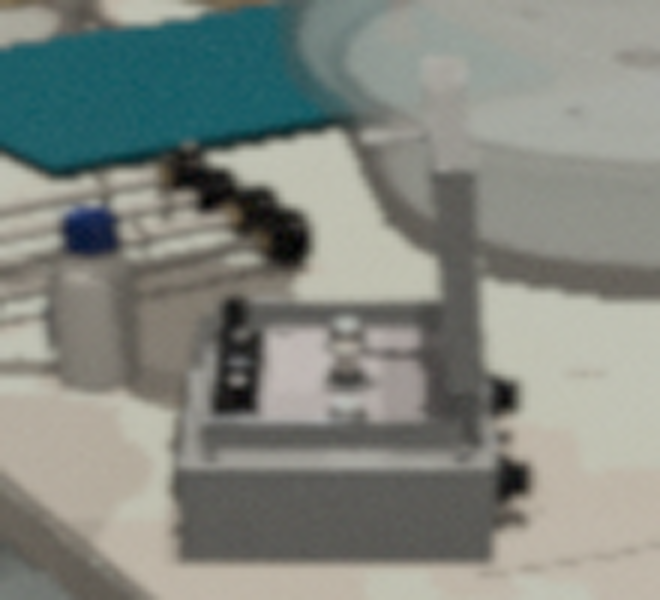

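Request:
arm_command(slide=[[0,0,0],[0,0,0],[-0.006,0,0.04],[-0.006,0,0.045],[0,0,0.045],[0,0,0.04],[0,0,0.01],[0,0,0]], angular=[[0,-7.5,0],[0,-7.5,0],[0,0,0],[0,0,0],[0,0,0],[0,0,0],[0,0,0],[0,0,0]], hand=[0,0,0,0,0,0,0,0])

```text
time: 7.55
tool_pos: [0.5042, -0.2632, 0.0993]
tcp_rot: [0.818, 2.736, -0.126]
wrist_force: [0.0, -0.5, 0.6]
width: -0.002
```

```bash
python3 st.py;python3 snap.py 4 wrist
```

```text
t 7.55 TCP box mm [11.1  0.4 99.3] tip [13.4  0.4 91.7] F box [ 0.32 -0.42  0.57] 
tool axes in box
 [[-0.956 -0.006  0.293]
 [-0.007  1.    -0.001]
 [-0.293 -0.003 -0.956]]
7.55 [ 0.5042 -0.2632  0.0993] [ 0.818   2.7357 -0.1265] [ 0.03 -0.53  0.57] [-0.51  0.03  2.18 -0.04  0.63 -1.47]
```

View pics/wrist4.png

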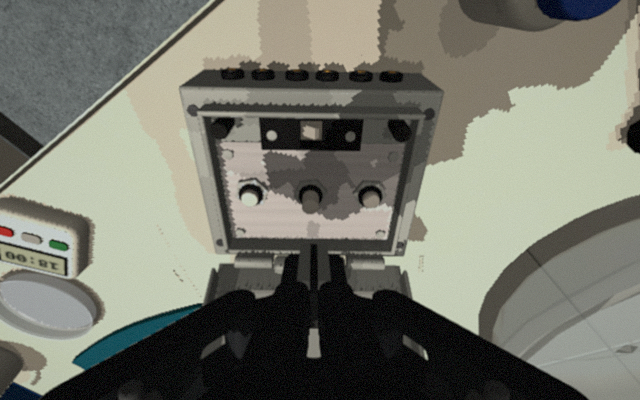

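```bash
python3 - <<'E'
from snap import *
im,c=load("wrist","4")
a=cv2.resize(im[165:230,220:400],(800,290),interpolation=cv2.INTER_CUBIC)
cv2.imwrite("pics/w4z.png",cv2.convertScaleAbs(a,alpha=1.5))
yaw=np.radians(-33.67);Rb=Ro.from_euler('z',yaw).as_matrix();o=np.array([.49475,-.25733,0])
for y in(-36,0,36):
  for z in (51,55,62): print(y,z,((proj(c,Rb@np.array([.003,y/1000,z/1000])+o)-[220,165])*[800/180,290/65]).round(0))
E
```

```text
-36 51 [[147. 139.]]
-36 55 [[142. 155.]]
-36 62 [[133. 185.]]
0 51 [[411. 141.]]
0 55 [[411. 157.]]
0 62 [[411. 187.]]
36 51 [[675. 143.]]
36 55 [[680. 159.]]
36 62 [[688. 189.]]
```

View pics/w4z.png

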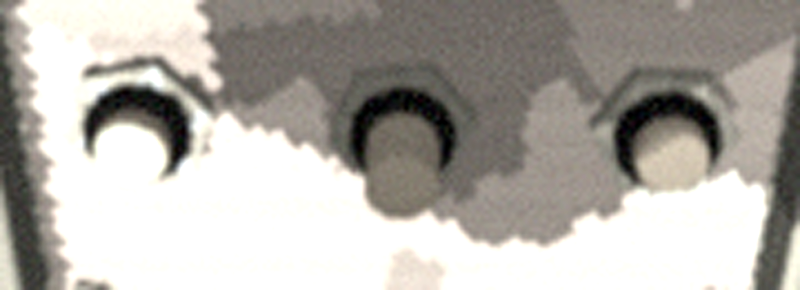

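Request:
arm_command(slide=[[0.014,-0.001,0.012],[0,0,0.01],[0,0,0],[0,0,0],[0.0006,0,0.002],[0.0006,0,0.002],[0,0,0],[0,0,0]], angular=[[0,0,0],[0,0,0],[0,0,0],[0,0,0],[0,0,0],[0,0,0],[0,0,0],[0,0,0]], hand=[0,0,0,0,0,0,0,0])

```text
time: 8.4
tool_pos: [0.5059, -0.2645, 0.0823]
tcp_rot: [0.812, 2.717, -0.132]
wrist_force: [0.7, -0.2, -0.3]
width: -0.001
```

```bash
python3 st.py
```

```text
t 8.4 TCP box mm [13.2  0.2 82.3] tip [15.7  0.2 74.7] F box [ 0.71  0.26 -0.3 ] 
tool axes in box
 [[-0.95  -0.006  0.312]
 [-0.007  1.     0.   ]
 [-0.312 -0.002 -0.95 ]]
```

Request:
arm_command(slide=[[0.004,-0.0005,0.001],[0.004,-0.0005,0.001],[0.004,-0.0005,0.001],[0.002,0,0.001],[0.001,0,0],[0,0,0],[0,0,0],[0,0,0]], angular=[[0,1,0],[0,1,0],[0,1,0],[0,0.5,0],[0,0,0],[0,0,0],[0,0,0],[0,0,0]], hand=[0,0,0,0,0,0,0,0])

```text
time: 9.2
tool_pos: [0.4927, -0.2579, 0.0732]
tcp_rot: [0.831, 2.78, -0.106]
wrist_force: [-0.9, 0.8, -0.5]
width: -0.003
```

```bash
python3 st.py
```

```text
t 9.2 TCP box mm [-1.4 -1.6 73.2] tip [ 0.6 -1.6 65.4] F box [-1.2   0.2  -0.54] 
tool axes in box
 [[-0.969 -0.006  0.247]
 [-0.006  1.     0.   ]
 [-0.247 -0.002 -0.969]]
```

Request:
arm_command(slide=[[-0.002,0.0005,0.0015],[-0.001,0.0005,0.0015],[0,0,0.0015],[0,0,0.0015],[0.0004,0,0.0015],[0.0004,0,0.0015],[0.0004,0,0.0015],[0.0004,0,0.0015]], angular=[[0,0,0],[0,0,0],[0,0,0],[0,0,0],[0,0,0],[0,0,0],[0,0,0],[0,0,0]], hand=[0,0,0,0,0,0,0,0])

```text
time: 10.0
tool_pos: [0.4967, -0.2594, 0.0633]
tcp_rot: [0.831, 2.781, -0.107]
wrist_force: [-11.6, 6.0, 22.7]
width: -0.001
```

```bash
python3 st.py
```

```text
t 10.0 TCP box mm [ 2.8 -0.7 63.3] tip [ 4.7 -0.7 55.6] F box [-12.98  -1.4   22.72] 
tool axes in box
 [[-0.969 -0.006  0.245]
 [-0.007  1.    -0.001]
 [-0.245 -0.002 -0.969]]
```

Request:
arm_command(slide=[[0,0,-0.005],[0,0,-0.03],[0,0,-0.045],[0,0,-0.045],[0,0,-0.045],[0,0,-0.02],[0,0,0],[0,0,0]], angular=[[0,0,0],[0,0,0],[0,0,0],[0,0,0],[0,0,0],[0,0,0],[0,0,0],[0,0,0]], hand=[0,0,0,0,0,0,0,0])

```text
time: 10.8
tool_pos: [0.4583, -0.2332, 0.2537]
tcp_rot: [0.83, 2.776, -0.107]
wrist_force: [0.8, 0.6, 0.3]
width: -0.0
```

```bash
python3 st.py;python3 snap.py 5 wrist scene; python3 - <<'E'
from snap import *
im,c=load("wrist","5")
yaw=np.radians(-33.67);Rb=Ro.from_euler('z',yaw).as_matrix();o=np.array([.49475,-.25733,0])
p=proj(c,Rb@np.array([.003,0,.055])+o)[0].astype(int);print(p)
x,y=p-[65,45];x,y=max(x,0),max(y,0)
a=cv2.resize(im[y:y+90,x:x+130],(780,540),interpolation=cv2.INTER_CUBIC)
cv2.imwrite("pics/w5z.png",cv2.convertScaleAbs(a,alpha=1.2))
E
```

```text
t 10.8 TCP box mm [-4.370e+01 -2.000e-01  2.537e+02] tip [-4.17e+01 -2.00e-01  2.46e+02] F box [0.34 0.91 0.32] 
tool axes in box
 [[-0.968 -0.006  0.25 ]
 [-0.006  1.     0.001]
 [-0.25  -0.001 -0.968]]
10.8 [ 0.4583 -0.2332  0.2537] [ 0.83   2.776 -0.107] [0.79 0.56 0.32] [-0.51 -0.22  2.09 -0.02  1.02 -1.49]
10.85 [ 0.4583 -0.2332  0.2533] [ 0.8303  2.7767 -0.1067] [-0.23 -0.63 -0.38] [-0.51 -0.22  2.09 -0.02  1.02 -1.49]
[313 171]
```

View pics/w5z.png

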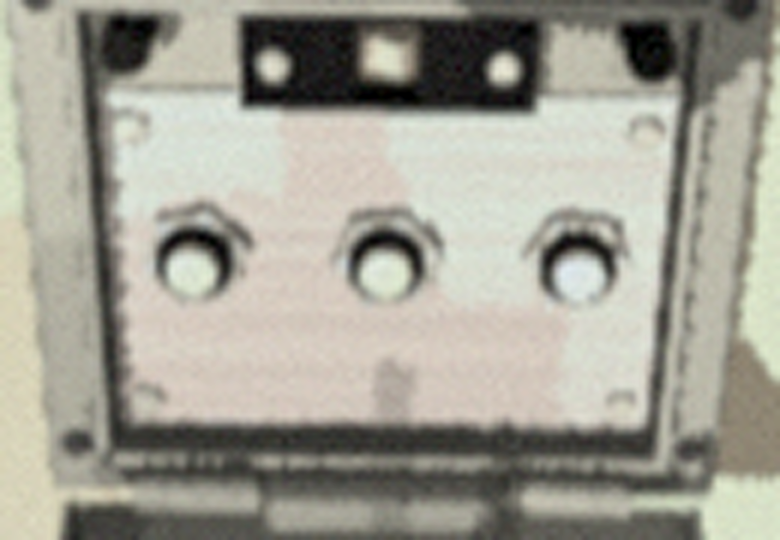

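View pics/scene5.png

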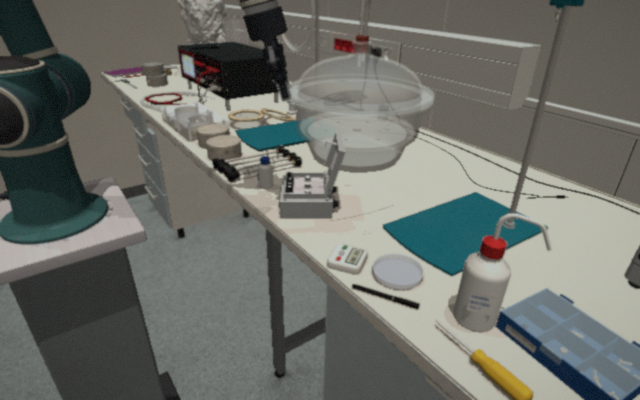

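```bash
python3 - <<'E'
from snap import *
yaw=np.radians(-33.67);Rb=Ro.from_euler('z',yaw).as_matrix();o=np.array([.49475,-.25733,0])
_,c=load("scene","5")
f=lambda c,uv,z:(((onz(c,uv,z)-o)@Rb)*1000).round(0)
print("base",f(c,[[316,148],[352,168],[385,165],[408,145]],0))
for z in(.1,.15,.2): print(z,f(c,[[290,97],[360,119],[434,97]],z))
_,c=load("wrist","1")
for z in(0,.1,.15): print("w1",z,f(c,[[428,330],[470,190],[560,150],[639,148]],z))
E
```

```text
base [[ 33. 363.   0.]
 [131. 209.   0.]
 [229. 231.   0.]
 [333. 394.   0.]]
0.1 [[-54. 601. 100.]
 [164. 346. 100.]
 [469. 622. 100.]]
0.15 [[-47. 403. 150.]
 [141. 183. 150.]
 [404. 421. 150.]]
0.2 [[-41. 205. 200.]
 [118.  21. 200.]
 [339. 221. 200.]]
w1 0 [[269. 170.   0.]
 [ 43. 199.   0.]
 [-12. 305.   0.]
 [-15. 402.   0.]]
w1 0.1 [[187. 125. 100.]
 [ 17. 148. 100.]
 [-24. 227. 100.]
 [-27. 300. 100.]]
w1 0.15 [[146. 103. 150.]
 [  3. 122. 150.]
 [-31. 188. 150.]
 [-33. 249. 150.]]
```

View pics/wrist5.png

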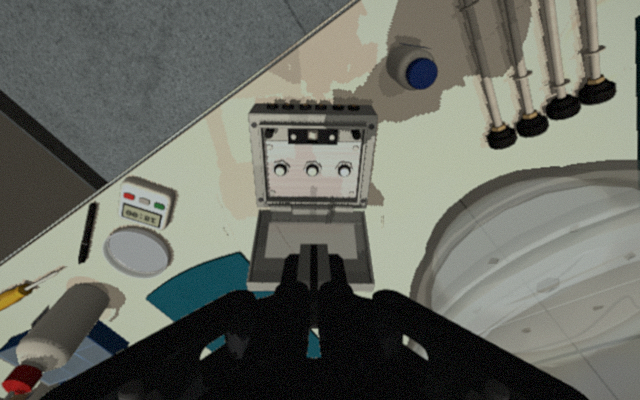

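Request:
arm_command(slide=[[-0.02,0,-0.01],[-0.02,0,-0.005],[-0.03,0,0],[-0.03,0,0],[-0.03,0,0],[-0.03,0,0],[0,0,0],[0,0,0]], angular=[[0,7,0],[0,7,0],[0,0.5,0],[0,0,0],[0,0,0],[0,0,0],[0,0,0],[0,0,0]], hand=[0,0,0,0,0,0,0,0])

```text
time: 11.7
tool_pos: [0.5788, -0.314, 0.235]
tcp_rot: [-0.883, -2.95, -0.023]
wrist_force: [0.7, 0.1, -0.5]
width: 0.0
```

```bash
python3 st.py
```

```text
t 11.7 TCP box mm [101.4  -0.6 235. ] tip [100.9  -0.6 227. ] F box [ 0.47  0.48 -0.51] 
tool axes in box
 [[-0.998 -0.006 -0.064]
 [-0.006  1.    -0.004]
 [ 0.064 -0.004 -0.998]]
```

Request:
arm_command(slide=[[-0.007,0,0],[-0.007,0,0.015],[0,0,0.025],[0,0,0.025],[0,0,0.02],[0,0,0.005],[0,0,0],[0,0,0]], angular=[[0,-1,0],[0,-1,0],[0,-1,0],[0,0,0],[0,0,0],[0,0,0],[0,0,0],[0,0,0]], hand=[0,0,0,0,0,0,0,0])

```text
time: 12.5
tool_pos: [0.5848, -0.3181, 0.1399]
tcp_rot: [-0.897, -3.0, 0.001]
wrist_force: [0.9, -0.5, 0.6]
width: -0.002
```

```bash
python3 st.py;python3 snap.py 6 scene side; python3 - <<'E'
from snap import *
for n,x,y in(("scene",260,90),("side",250,110)):
    im,c=load(n,"6"); cv2.imwrite(f"pics/{n}6z.png",cv2.resize(im[y:y+130,x:x+130],None,fx=4.5,fy=4.5,interpolation=cv2.INTER_CUBIC))
E
```

```text
t 12.5 TCP box mm [108.6  -0.6 139.9] tip [108.6  -0.6 131.9] F box [1.03 0.06 0.61] 
tool axes in box
 [[-1.    -0.007 -0.009]
 [-0.007  1.    -0.004]
 [ 0.009 -0.004 -1.   ]]
12.5 [ 0.5848 -0.3181  0.1399] [-8.9670e-01 -3.0003e+00  1.3000e-03] [ 0.89 -0.52  0.61] [-0.53  0.33  1.71 -0.    1.11 -1.52]
12.55 [ 0.5851 -0.3182  0.1403] [-8.9690e-01 -3.0009e+00  1.5000e-03] [-0.13  0.09  0.16] [-0.53  0.33  1.71 -0.    1.11 -1.52]
```

View pics/scene6z.png

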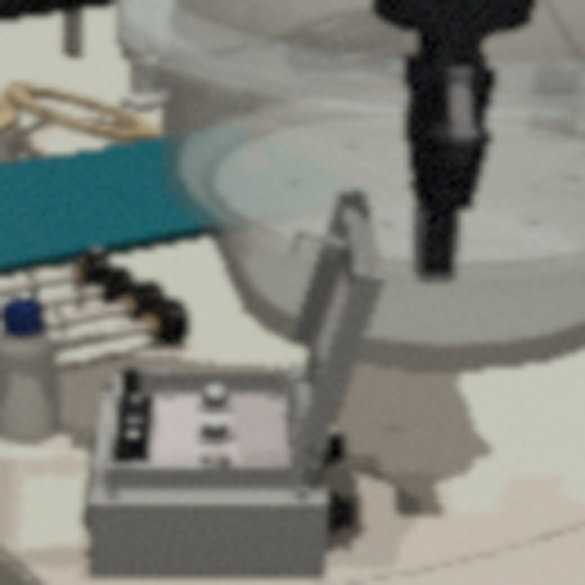

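View pics/side6z.png

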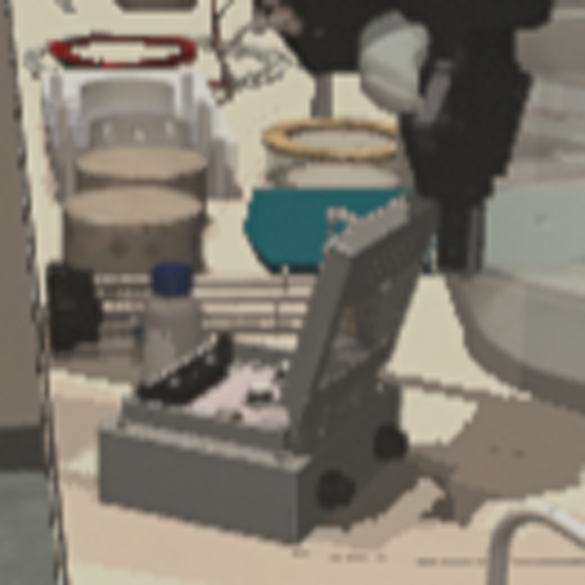

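Request:
arm_command(slide=[[0.007,0,0],[0.007,0,-0.001],[0.006,0,-0.002],[0.006,0,-0.002],[0.006,0,-0.002],[0.006,0,-0.002],[0.006,0,-0.002],[0.006,0,-0.001]], angular=[[0,0,0],[0,0,0],[0,0,0],[0,0,0],[0,0,0],[0,0,0],[0,0,0],[0,0,0]], hand=[0,0,0,0,0,0,0,0])

```text
time: 13.4
tool_pos: [0.5431, -0.2905, 0.1581]
tcp_rot: [0.9, 3.01, -0.005]
wrist_force: [0.7, -1.1, -1.3]
width: 0.002
```

```bash
python3 st.py
```

```text
t 13.4 TCP box mm [ 58.6  -0.8 158.1] tip [ 58.6  -0.8 150.1] F box [ 1.19 -0.48 -1.3 ] 
tool axes in box
 [[-1.    -0.007  0.001]
 [-0.007  1.    -0.003]
 [-0.001 -0.003 -1.   ]]
```

Request:
arm_command(slide=[[0.005,0,0.003],[0.005,0,0.003],[0.005,0,0.003],[0.005,0,0.002],[0.005,0,0.002],[0.005,0,0.002],[0.005,0,0.002],[0.005,0,0.002]], angular=[[0,0,0],[0,0,0],[0,0,0],[0,0,0],[0,0,0],[0,0,0],[0,0,0],[0,0,0]], hand=[0,0,0,0,0,0,0,0])

```text
time: 14.2
tool_pos: [0.5086, -0.2675, 0.1397]
tcp_rot: [0.898, 3.005, -0.007]
wrist_force: [1.8, -1.4, -0.3]
width: 0.005
```

```bash
python3 st.py; python3 snap.py 7 scene;python3 - <<'E'
from snap import *
for n,x,y in(("scene",260,90),):
    im,c=load(n,"7"); cv2.imwrite(f"pics/{n}7z.png",cv2.resize(im[y:y+130,x:x+130],None,fx=4.5,fy=4.5,interpolation=cv2.INTER_CUBIC))
E
```

```text
t 14.2 TCP box mm [ 17.1  -0.8 139.7] tip [ 17.2  -0.8 131.7] F box [ 2.26 -0.22 -0.3 ] 
tool axes in box
 [[-1.    -0.007  0.006]
 [-0.007  1.    -0.003]
 [-0.006 -0.003 -1.   ]]
14.2 [ 0.5086 -0.2675  0.1397] [ 0.8984  3.005  -0.0066] [ 1.76 -1.44 -0.3 ] [-0.53  0.15  1.93 -0.    1.05 -1.51]
```

View pics/scene7z.png

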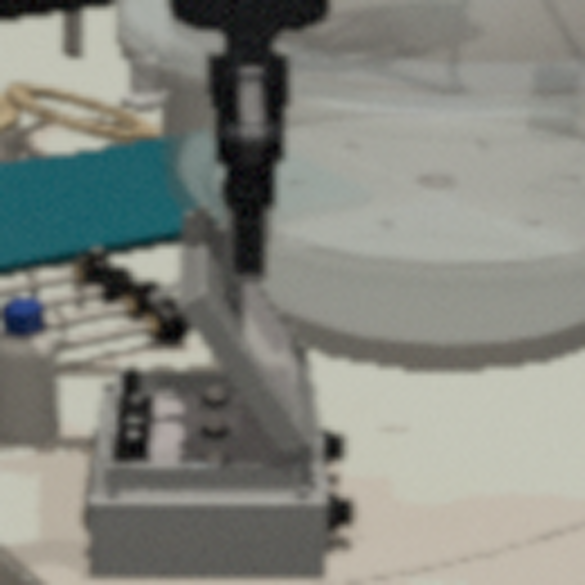

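Request:
arm_command(slide=[[0.005,0,0.002],[0.005,0,0.002],[0.005,0,0.002],[0.004,0,0.003],[0.004,0,0.003],[0.003,0,0.003],[0.003,0,0.003],[0.003,0,0.004]], angular=[[0,0,0],[0,0,0],[0,0,0],[0,0,0],[0,0,0],[0,0,0],[0,0,0],[0,0,0]], hand=[0,0,0,0,0,0,0,0])

```text
time: 15.05
tool_pos: [0.4793, -0.2486, 0.1153]
tcp_rot: [0.898, 3.005, -0.007]
wrist_force: [2.2, -0.9, 2.1]
width: 0.001
```

```bash
python3 st.py
```

```text
t 15.05 TCP box mm [-17.7  -1.3 115.3] tip [-17.7  -1.3 107.3] F box [2.3  0.51 2.12] 
tool axes in box
 [[-1.    -0.007  0.007]
 [-0.007  1.    -0.003]
 [-0.007 -0.003 -1.   ]]
```

Request:
arm_command(slide=[[0.002,0,0.004],[0.002,0,0.004],[0.002,0,0.004],[0.002,0,0.004],[0.001,0,0.004],[0.001,0,0.004],[0,0,0.004],[0,0,0.003]], angular=[[0,0,0],[0,0,0],[0,0,0],[0,0,0],[0,0,0],[0,0,0],[0,0,0],[0,0,0]], hand=[0,0,0,0,0,0,0,0])

```text
time: 15.85
tool_pos: [0.4688, -0.2416, 0.082]
tcp_rot: [0.9, 3.009, -0.005]
wrist_force: [-0.1, 0.4, 3.3]
width: -0.004
```

```bash
python3 st.py
```

```text
t 15.85 TCP box mm [-30.4  -1.3  82. ] tip [-30.3  -1.3  74. ] F box [-0.29  0.3   3.26] 
tool axes in box
 [[-1.    -0.007  0.002]
 [-0.007  1.    -0.003]
 [-0.002 -0.003 -1.   ]]
```

Now the final press, to about the same depth as before (tip at about 64.5 mm).

Request:
arm_command(slide=[[0.001,0,0.003],[0,0,0.003],[0,0,0.002],[0,0,0.002],[0,0,0.0015],[0,0,0.0015],[0,0,0.001],[0,0,0.001]], angular=[[0,0,0],[0,0,0],[0,0,0],[0,0,0],[0,0,0],[0,0,0],[0,0,0],[0,0,0]], hand=[0,0,0,0,0,0,0,0])

```text
time: 16.65
tool_pos: [0.4679, -0.2409, 0.0721]
tcp_rot: [-0.899, -3.009, 0.004]
wrist_force: [-3.1, 1.7, 11.7]
width: -0.002
```

```bash
python3 st.py
```

```text
t 16.65 TCP box mm [-31.4  -1.2  72.1] tip [-31.4  -1.3  64.1] F box [-3.47 -0.33 11.68] 
tool axes in box
 [[-1.    -0.007 -0.   ]
 [-0.007  1.    -0.003]
 [ 0.001 -0.003 -1.   ]]
```

Request:
arm_command(slide=[[0,0,-0.03],[0,0,-0.05],[0.01,0,-0.05],[0.01,0,-0.05],[0,0,-0.02],[0,0,0],[0,0,0],[0,0,0]], angular=[[0,0,0],[0,0,0],[0,0,0],[0,0,0],[0,0,0],[0,0,0],[0,0,0],[0,0,0]], hand=[0,0,0,0,0,0,0,0])

```text
time: 17.45
tool_pos: [0.4458, -0.2268, 0.2699]
tcp_rot: [-0.894, -2.991, -0.001]
wrist_force: [-0.6, 0.3, -0.3]
width: 0.0
```

```bash
python3 st.py;python3 snap.py 8 scene wrist; python3 - <<'E'
from snap import *
im,c=load("scene","8"); x,y=240,130
cv2.imwrite("pics/scene8z.png",cv2.resize(im[y:y+120,x:x+160],None,fx=5,fy=5,interpolation=cv2.INTER_CUBIC))
# compare to start
a=cv2.imread("pics/scene0.png").astype(int)
d=np.abs(a-im).max(2)
for nm,(x0,x1,y0,y1) in dict(bottle=(255,275,150,190),timer=(325,370,240,275),dish=(370,428,250,292)).items(): print(nm,(d[y0:y1,x0:x1]>40).mean())
E
```

```text
t 17.45 TCP box mm [-57.7  -1.7 269.9] tip [-57.8  -1.8 261.9] F box [-0.67 -0.11 -0.31] 
tool axes in box
 [[-1.    -0.007 -0.019]
 [-0.007  1.    -0.005]
 [ 0.019 -0.005 -1.   ]]
17.45 [ 0.4458 -0.2268  0.2699] [-8.9390e-01 -2.9914e+00 -6.0000e-04] [-0.62  0.28 -0.31] [-0.52 -0.08  1.92 -0.    1.32 -1.51]
17.5 [ 0.4454 -0.2266  0.2692] [-8.9350e-01 -2.9899e+00 -1.3000e-03] [ 0.32  0.2  -0.5 ] [-0.52 -0.08  1.92 -0.    1.32 -1.51]
bottle 0.125
timer 0.0
dish 0.0
```

View pics/scene8z.png

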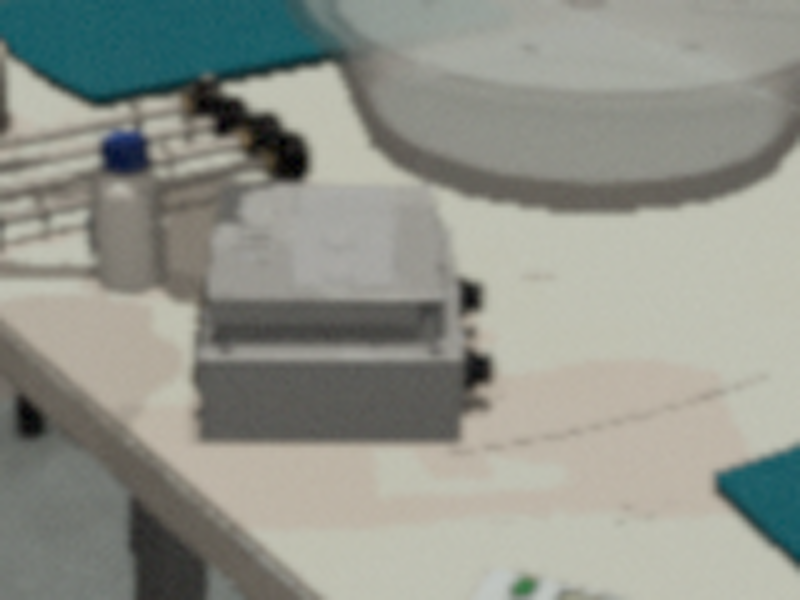

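View pics/wrist8.png

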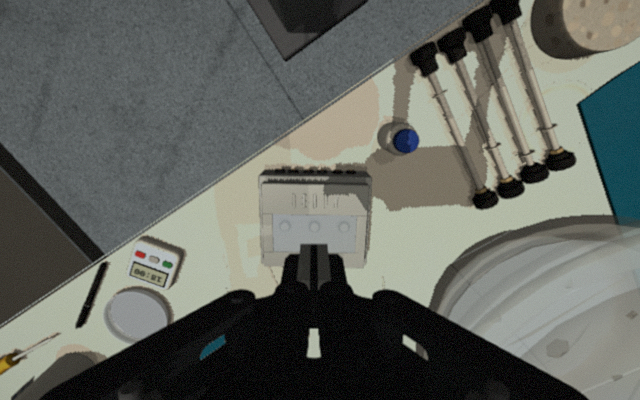

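```bash
python3 -c "
from workcell import bot
print(bot.finish_job())"
```

```text
the job is handed in; nothing more can be done
None
```

The job is handed in at about 17.5 s. The closed fingertips popped the cover open, pressed the tripped middle breaker in, swung the cover down from behind, and pressed it until it latched. finish_job gave no verdict.

- **Forces:** The two cover presses ended at about 9 N and 12 N. The button press ended at about 23 N upward and 13 N sideways, because it ran onto the hard stop. These are end-of-call readings, so a peak in between would not show.
- **Button:** After the press, the wrist view showed all three buttons equally in. I did not check it again after the cover shut.
- **Cover:** The last scene picture shows it flush, as at the start, with the arm clear about 190 mm above it.
- **Bystanders:** The timer and petri dish areas matched the first picture exactly. The bottle area differed in 12.5% of its pixels. I put that down to the arm's moving shadow, because the bottle appears at the same pixels in both pictures.
- **Calibration:** In the close view the button showed about 2 pixels (roughly 1.3 mm) to one side of where my box pose put it, so I shifted the aim 1 mm that way.

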